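Box up the slabbed core section

TASK

Put the three slabbed core pieces (the D-shaped ones, about two thirds of a round core) back in the core tray, each lying flat on its saw cut in the trough whose bed is made for its length: longest in the longest bed, middle in the middle, shortest in the shortest. The two quarter-cut cores, the whole round core and the jar do not belong to this section: leave them standing or lying where they are.

Things in the scene. Friction and masses are not known exactly. Their poses are not given: they have to be found in the camera images.
- core_long: the longest slabbed core: loose grey rock, 110 mm long; a 50 mm round core with about a third sawn off lengthwise, lying on the cut (46 mm wide), round side up. 35 mm high, widest (50 mm) 10 mm up, sides near upright from 4 to 18 mm up; 0.2 to 0.5 kg. Origin: centre of the flat underside; x along its length, z up.
- core_mid: the middle-length slabbed core: loose grey rock, 85 mm long; a 50 mm round core with about a third sawn off lengthwise, lying on the cut (46 mm wide), round side up. 35 mm high, widest (50 mm) 10 mm up, sides near upright from 4 to 18 mm up; 0.2 to 0.5 kg. Origin: centre of the flat underside; x along its length, z up.
- core_short: the shortest slabbed core: loose grey rock, 60 mm long; a 50 mm round core with about a third sawn off lengthwise, lying on the cut (46 mm wide), round side up. 35 mm high, widest (50 mm) 10 mm up, sides near upright from 4 to 18 mm up; 0.2 to 0.5 kg. Origin: centre of the flat underside; x along its length, z up.
- trough_long: fixed white trough for the 110 mm piece, one of three end to end in a flat tray; their order varies. 150 x 66 mm outside; bed 130 x 60 mm between black end blocks (24 mm high) and low side lips. Origin: centre of its underside, 4 mm above the bench; x along its length, z up. Bed floor 4 mm above the origin, lips and tray sides 7 mm; the tray's end caps stand 34 mm above the bench.
- trough_mid: fixed white trough for the 85 mm piece, one of three end to end in a flat tray; their order varies. 150 x 66 mm outside; bed 105 x 60 mm between black end blocks (24 mm high) and low side lips. Origin: centre of its underside, 4 mm above the bench; x along its length, z up. Bed floor 4 mm above the origin, lips and tray sides 7 mm; the tray's end caps stand 34 mm above the bench.
- trough_short: fixed white trough for the 60 mm piece, one of three end to end in a flat tray; their order varies. 150 x 66 mm outside; bed 80 x 60 mm between black end blocks (24 mm high) and low side lips. Origin: centre of its underside, 4 mm above the bench; x along its length, z up. Bed floor 4 mm above the origin, lips and tray sides 7 mm; the tray's end caps stand 34 mm above the bench.
- quarter_long: a quarter-cut core that does not belong: loose, same grey rock, 110 mm long but only 25 mm wide and 25 mm high, lying on one sawn face with the other sawn face upright. Origin: centre of the underside; x along its length, z up.
- quarter_short: a quarter-cut core that does not belong: loose, same grey rock, 60 mm long but only 25 mm wide and 25 mm high, lying on one sawn face with the other sawn face upright. Origin: centre of the underside; x along its length, z up.
- round_core: a whole round core that does not belong: loose, same grey rock, a plain cylinder 50 mm in diameter and 60 mm high, standing on end. Origin: centre of its underside.
- jar: a small lidded sample jar that does not belong: loose, 40 mm in diameter, 55 mm high, standing upright among the cores. Origin: centre of its underside.
Not all that is in view belongs to the job. Leave any blue or red look-alike of the core_mid alone.

How it is judged:
By the outcome, as a careful person would: the job done as asked, in the order asked, and still so for the second after the job is handed in, with the robot touching nothing.
It also fails if it takes over 80 s, if anything falls off the work surface, if the arm or the gripper's body presses on something with over 40 N, if the wrist force passes 120 N, or if a joint passes its speed limit or range.

ROBOT

A 7-joint arm with a two-finger parallel gripper is mounted at the origin on the work surface. World frame = base frame: x ahead of the robot, y to its left, z up, the work surface at z = 0. Lengths are in m, angles in degrees, forces in N, time in s.
With the tool pointing down it reaches from about 0.425 to 0.825 m from the base axis. Payload 3.6 kg.
Tool frame: the origin (TCP) lies midway between the tips of the shut fingers; the grasp point (between the pads) lies 19 mm behind it; z points along the fingers, y is the line along which they close (so a half turn about z gives the same grasp; the last joint's range is limited). The gripper opens to 93 mm and grips with 3 to 60 N. Pads are 15 mm wide; open, the fingers measure 128 mm over their backs; the gripper's body (75 mm by 188 mm) begins 65 mm behind the grasp point.
Start: joints at [65.46, 35.231, -0.722, 81.555, 0.464, 63.22, -2.315], TCP at [0.254, -0.598, 0.219] pointing down, gripper open.
Joint ranges: [-178.69, 178.69], [-17.37, 117.87], [-77.05, 75.6], [15.02, 138.74], [-78.02, 258.01], [0.78, 113.62], [-162.83, 162.83]. Speed limits (degrees/s): [159.86, 159.86, 180, 180, 180, 180, 180].

INTERFACE

Orientations are given as a 3x3 rotation matrix whose columns are the frame's x, y, z axes.
In Python, from workcell import env, grab_frame gives the robot as it stands.
- The arm moves only by the shell command python3 -m creep 'ROWS' [OPENING]. ROWS is JSON, a list of rows, each an object with "xyz": the shift along the tool's x, y, z normalised to -1 to 1, where 1 is 1000 mm, a list of three; "dr": the turn, a rotation vector about the tool's x, y, z normalised to -1 to 1, where 1 is pi rad, a list of three. A call has 1 to 10 rows; each row shifts and turns the commanded pose from where the row before left it, along the tool's axes as they then stand; what a row does not reach is not made up. A row lasts 1/10 s, in which the tool goes at most 50 mm and 8.59 degrees, less where a joint would pass 70% of its speed; a pose out of reach is approached as far as the arm can. A call with a number of a shift or a turn outside -1 to 1 is refused whole. A call with a gripper value outside its range is refused whole. OPENING is the opening, from 0 (shut) to 1 (fully open), set as the call begins (- or left out, the last holds). The fingers move at their own pace and stop on an object; the grip force is fixed at half the most. Time passes only in rows, so rows that do not move let the fingers close. It gives the time, the measured TCP pose, the force, the opening and the grip force at its end, in the units of the state.
- env.read_state(): the state, without advancing time (a new reading comes with each control period).
- grab_frame(name): name is "scene" or "top"; returns a dict with "color" (400x640x3 uint8, red, green, blue), "intrinsics" (3x3 intrinsics, pixels), "rvec" (rotation vector, rad) and "tvec" (3), from world to camera coordinates, as OpenCV has them. Camera axes: x right, y down, z forward; pixel columns grow to the right and rows downward; lengths in m; the calibration is good to about 2 mm. A picture is of the moment at which its call begins. There is no depth.
- env.job_done(): hands the job in; it is judged then, once.
The state is a dict: "time": time; "joint_pos": joint angles; "joint_velocities": joint speeds; "joint_torque": joint torques, N m; "position": TCP position; "orientation": TCP orientation; "wrist_force": force on the tool from outside, world axes, zero at the start; "torque": the same for the moment, N m; "finger_gap": finger opening in m; "finger_force": force on a finger pad.
Only numpy, scipy, OpenCV 4.12 (cv2) and the standard library are available. Lean on these libraries where they do the work, as an engineer would, in place of code of your own. Each camera call takes 0.05 s, during which the arm holds its last target. There are 200 camera calls.

## Working session

There is one attempt and no reset: what is moved stays moved. The work goes in short steps, Python scripts to look and compute and a shell command to move; the robot and the scene stay as the last step left them, time stands still between calls to the robot, and variables do not carry over. Pictures are saved under pics/ and viewed, at most 14 in all, crops included, and the job is handed in when it is done.

```bash
mkdir -p pics; ls
python3 - <<'E'
from workcell import env, grab_frame
import cv2,pickle
for n in("scene","top"):
    f=grab_frame(n);cv2.imwrite(f"pics/{n}0.png",f["color"][:,:,::-1]);pickle.dump(f,open(f"{n}0.pkl","wb"));print(n,f["intrinsics"],f["rvec"],f["tvec"])
s=env.read_state();print(s["time"],s["position"],s["orientation"],s["finger_gap"])
E
```

```text
pics
scene [[365.00119544   0.         319.14077917]
 [  0.         365.00119544 201.54396618]
 [  0.           0.           1.        ]] [ 1.25864496  2.13484262 -1.04314852] [ 0.19097999 -0.25381905  1.35319607]
top [[488.06307936   0.         313.47789338]
 [  0.         488.06307936 206.48687584]
 [  0.           0.           1.        ]] [ 2.20252549 -2.16196182  0.07150711] [0.06082573 0.50508968 1.41057141]
0.1 [ 0.25394565 -0.59757723  0.21760493] [[ 9.20319245e-01  3.91167050e-01 -9.08893870e-04]
 [ 3.91168106e-01 -9.20316842e-01  2.10325122e-03]
 [-1.37477621e-05 -2.29119286e-03 -9.99997375e-01]] 0.09298256550681273
```

View pics/top0.png

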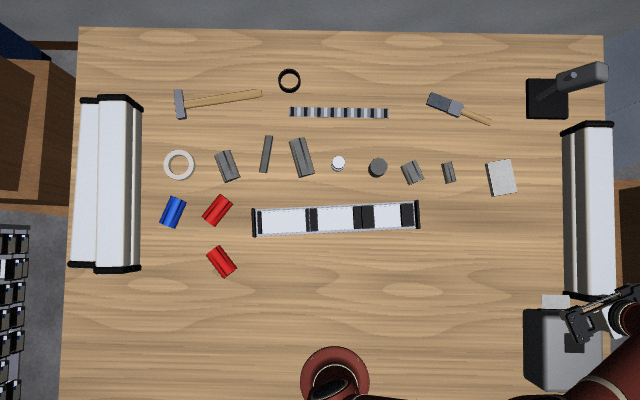

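View pics/scene0.png

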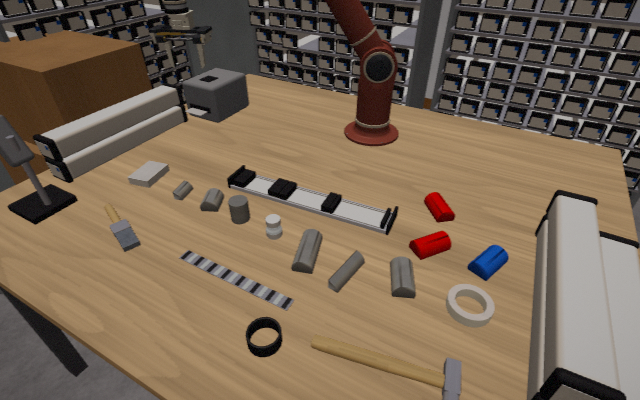

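The top view shows the slabs: mid at (227,166), long at (301,157), short at (412,172). The quarters are at (266,154) and (449,172), the round core at (378,167) and the jar at (338,163). The tray runs from (253,222) to (419,213). The dark end blocks suggest the long bed is on the left, then mid, then short; I'll measure to confirm.

```bash
cat > h.py <<'E'
import numpy as np,cv2
from workcell import env,grab_frame
def cast(f,uv,z):
    R=cv2.Rodrigues(f["rvec"])[0];t=np.ravel(f["tvec"]);K=f["intrinsics"]
    uv=np.atleast_2d(uv).astype(float);d=np.c_[uv,np.ones(len(uv))]@np.linalg.inv(K).T@R
    c=-R.T@t;return c+d*((z-c[2])/d[:,2])[:,None]
def grey(f):
    c=f["color"];h=cv2.cvtColor(c,cv2.COLOR_RGB2HSV)
    return ((h[...,1]<50)&(h[...,2]<150)).astype(np.uint8)
def move(x,y,z,yaw=None):
    """tool-axis shift and turn to the pose with tool y axis along yaw (deg, world)"""
    s=env.read_state();R=np.array(s["orientation"]);d=np.array([x,y,z])-s["position"]
    print("pos",np.round(s["position"],4),"yawy",np.degrees(np.arctan2(R[1,1],R[0,1])).round(1))
    if yaw is None: dr=[0,0,0]; 
    else:
        cur=np.degrees(np.arctan2(R[1,1],R[0,1]));a=(yaw-cur+90)%180-90
        yv=np.array([np.cos(np.radians(cur+a)),np.sin(np.radians(cur+a)),0]);zv=np.array([0,0,-1.])
        Rt=np.c_[np.cross(yv,zv),yv,zv];dr=cv2.Rodrigues(R.T@Rt)[0].ravel()/np.pi
    print("first-shift",np.round(R.T@d,4),"dr",np.round(dr,4), "rows>=",np.linalg.norm(d)/.05,np.linalg.norm(dr)*180/8.59)
E
python3 - <<'E'
from h import *;import pickle
f=pickle.load(open("top0.pkl","rb"));m=grey(f)
R=cv2.Rodrigues(f["rvec"])[0];print("cam",-R.T@f["tvec"])
n,l,st,ce=cv2.connectedComponentsWithStats(m)
for i in range(1,n):
    x,y,w,h,a=st[i]
    if 200<x<470 and 125<y<245 and a>30:
        p=np.argwhere(l==i)[:,::-1]
        r=cv2.minAreaRect((cast(f,p,.015)[:,:2]*1000).astype(np.float32))
        print(ce[i].round(1),a,np.round(r[0],1),np.round(r[1],1),round(r[2],1))
im=f["color"][125:245,205:465,::-1];cv2.imwrite("pics/crop.png",cv2.resize(im,None,fx=3,fy=3,interpolation=cv2.INTER_CUBIC))
E
```

```text
cam [0.40220756 0.06102239 1.44327143]
[266.  153.6] 299 [659.  213.4] [ 23.5 112.4] 81.6
[301.3 156.7] 616 [651.5 109.2] [114.4  47.6] 17.0
[226.6 165.6] 493 [621.5 329.4] [91.7 48. ] 22.7
[377.5 167.1] 274 [ 624.3 -116.4] [53.7 50.1] 0.6
[411.7 171.9] 338 [ 611.5 -217. ] [59.9 49.2] 25.0
[448.2 172.1] 208 [ 613.1 -324.7] [59.6 30.1] 14.0
[409.1 214.3] 400 [ 486.1 -210.7] [82.2 54.9] 4.0
[363.5 216.8] 483 [477.5 -76.7] [67.4 61.5] 1.1
[253.7 223. ] 92 [454.  243.5] [79.2 11.7] 1.6
[311.2 219.4] 288 [465.8  76.7] [67.4 35.2] 1.1
[259.1 221.4] 104 [455.7 228.9] [64.6 11.7] 1.5
```

View pics/crop.png

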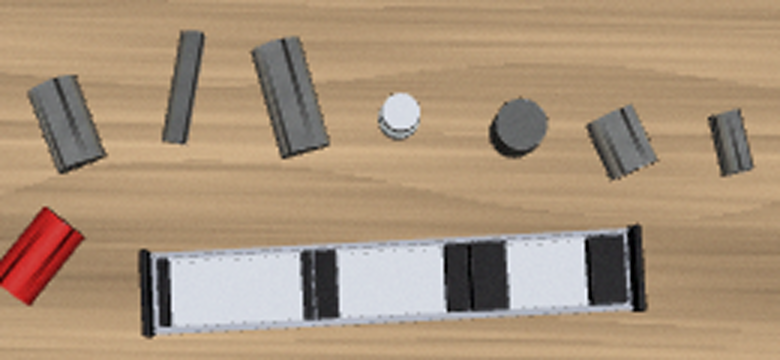

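The crop confirms long, mid and short beds from left to right, and the slab axes tilt about 17–25° from x. Next I'll measure the bed centres.

Run:
```python
from h import *;import pickle
f=pickle.load(open("top0.pkl","rb"));h=cv2.cvtColor(f["color"],cv2.COLOR_RGB2HSV)
m=((h[...,1]<40)&(h[...,2]>205)).astype(np.uint8);m=cv2.morphologyEx(m,cv2.MORPH_OPEN,np.ones((3,3)))
n,l,st,ce=cv2.connectedComponentsWithStats(m)
for i in range(1,n):
    x,y,w,hh,a=st[i]
    if 240<x<430 and 190<y<245 and a>100:
        r=cv2.minAreaRect((cast(f,np.argwhere(l==i)[:,::-1],.008)[:,:2]*1000).astype(np.float32));print(ce[i].round(1),a,np.round(r[0],1),np.round(r[1],1),round(r[2],1))
print(cast(f,[[253.5,222.5],[418.5,213.8]],.034))
move(.6515,.109,.12,107)
```

```text
[386.9 215.8] 566 [ 481.3 -146.1] [66.5 75.2] 4.1
[335.  218.6] 769 [470.4   6.2] [ 67.7 100.2] 1.1
[283.4 221.3] 952 [459.9 158.2] [ 66.6 127.2] 4.1
[[ 0.45316657  0.24253447  0.034     ]
 [ 0.48715141 -0.23361627  0.034     ]]
pos [ 0.2539 -0.5976  0.2176] yawy -67.0
first-shift [ 0.6423 -0.4945  0.0987] dr [-0.0007  0.      0.0335] rows>= 16.33190214520243 0.7018194636132984
```

```bash
python3 -m creep '[{"xyz":[0.02,-0.015,0],"dr":[0,0,0]},{"xyz":[0.034,-0.026,0],"dr":[0,0,0]},{"xyz":[0.034,-0.026,0],"dr":[0,0,0]},{"xyz":[0.034,-0.026,0],"dr":[0,0,0]},{"xyz":[0.034,-0.026,0],"dr":[0,0,0]},{"xyz":[0.034,-0.026,0],"dr":[0,0,0]},{"xyz":[0.034,-0.026,0],"dr":[0,0,0]},{"xyz":[0.034,-0.026,0],"dr":[0,0,0]},{"xyz":[0.034,-0.026,0],"dr":[0,0,0]},{"xyz":[0.034,-0.026,0],"dr":[0,0,0]}]' 1
python3 -m creep '[{"xyz":[0.034,-0.026,0],"dr":[0,0,0]},{"xyz":[0.034,-0.026,0],"dr":[0,0,0]},{"xyz":[0.034,-0.026,0],"dr":[0,0,0]},{"xyz":[0.034,-0.026,0],"dr":[0,0,0]},{"xyz":[0.034,-0.026,0],"dr":[0,0,0]},{"xyz":[0.034,-0.026,0],"dr":[0,0,0]},{"xyz":[0.034,-0.026,0],"dr":[0,0,0]},{"xyz":[0.034,-0.026,0],"dr":[0,0,0]},{"xyz":[0.02,-0.018,0],"dr":[0,0,0]},{"xyz":[0,0,0],"dr":[0,0,0]}]'
python3 -c "from h import *;move(.6515,.109,.1,107)"
```

```text
time: 1.1
position: [0.4572, -0.2399, 0.2184]
orientation: [[0.92, 0.391, -0.001], [0.391, -0.92, 0.0], [-0.0, -0.0, -1.0]]
wrist_force: [0.7, -1.4, -0.1]
finger_gap: 0.0932
finger_force: 0.0
time: 2.1
position: [0.6374, 0.0874, 0.2175]
orientation: [[0.917, 0.399, -0.001], [0.399, -0.917, 0.004], [0.001, -0.004, -1.0]]
wrist_force: [-0.6, 0.4, -0.2]
finger_gap: 0.093
finger_force: 0.0
pos [0.6374 0.0874 0.2175] yawy -66.5
first-shift [ 0.0215 -0.0137  0.1176] dr [-0.0014 -0.0001  0.0361] rows>= 2.4057935952537215 0.757502499584931
```

```bash
python3 -m creep '[{"xyz":[0.011,-0.007,0.02],"dr":[0,0,0]},{"xyz":[0.0105,-0.0067,0.03],"dr":[-0.0014,0,0.036]},{"xyz":[0,0,0.03],"dr":[0,0,0]},{"xyz":[0,0,0.03],"dr":[0,0,0]},{"xyz":[0,0,0.01],"dr":[0,0,0]},{"xyz":[0,0,0],"dr":[0,0,0]}]'
python3 -c "from h import *;move(.6515,.109,.005,107)"
```

```text
time: 2.7
position: [0.6503, 0.0999, 0.097]
orientation: [[0.959, 0.284, -0.003], [0.284, -0.959, -0.006], [-0.004, 0.005, -1.0]]
wrist_force: [0.1, 0.4, 0.4]
finger_gap: 0.0934
finger_force: 0.0
pos [0.6503 0.0999 0.097 ] yawy -73.5
first-shift [ 0.0041 -0.0088  0.0919] dr [ 0.0014  0.0013 -0.0029] rows>= 1.8490951875290924 0.07374022379033432
```

```bash
python3 -m creep '[{"xyz":[0.004,-0.009,0],"dr":[0.0014,0.0013,-0.003]},{"xyz":[0,0,0.02],"dr":[0,0,0]},{"xyz":[0,0,0.02],"dr":[0,0,0]},{"xyz":[0,0,0.015],"dr":[0,0,0]},{"xyz":[0,0,0],"dr":[0,0,0]}]'
python3 - <<'E'
from h import *;move(.6515,.109,.005,107)
f=grab_frame("scene");R=f["color"][170:340,200:440,::-1];cv2.imwrite("pics/s1.png",cv2.resize(R,None,fx=3,fy=3))
E
```

```text
time: 3.2
position: [0.6524, 0.1115, 0.0427]
orientation: [[0.956, 0.294, 0.002], [0.294, -0.956, 0.001], [0.002, -0.001, -1.0]]
wrist_force: [-0.4, 0.5, -0.3]
finger_gap: 0.0931
finger_force: 0.0
pos [0.6524 0.1115 0.0427] yawy -72.9
first-shift [-0.0017  0.0021  0.0377] dr [-0.0002 -0.0007  0.0006] rows>= 0.7560725156863285 0.019751199412937806
```

View pics/s1.png

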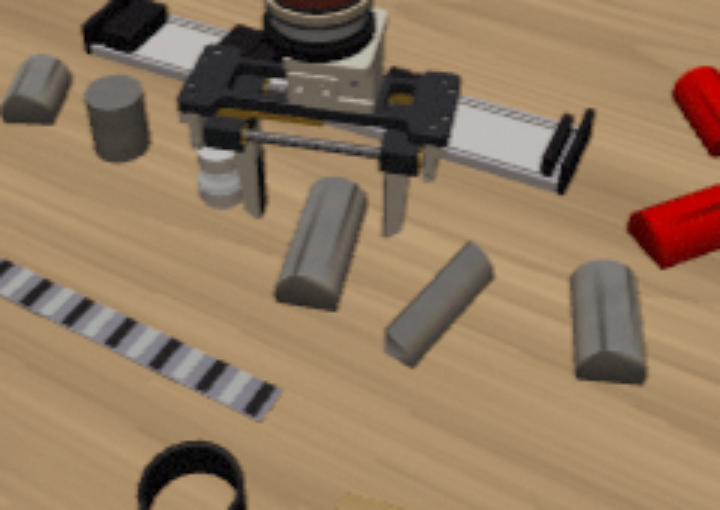

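The fingers, at crop (255,215) and (395,235), straddle the long core and clear the jar. I'll lower and grip.

```bash
python3 -m creep '[{"xyz":[-0.0015,0.002,0.012],"dr":[0,0,0]},{"xyz":[0,0,0.014],"dr":[0,0,0]},{"xyz":[0,0,0.011],"dr":[0,0,0]},{"xyz":[0,0,0],"dr":[0,0,0]}]'
python3 -m creep '[{"xyz":[0,0,0],"dr":[0,0,0]},{"xyz":[0,0,0],"dr":[0,0,0]},{"xyz":[0,0,0],"dr":[0,0,0]},{"xyz":[0,0,0],"dr":[0,0,0]},{"xyz":[0,0,0],"dr":[0,0,0]},{"xyz":[0,0,0],"dr":[0,0,0]},{"xyz":[0,0,0],"dr":[0,0,0]},{"xyz":[0,0,0],"dr":[0,0,0]}]' 0
```

```text
time: 3.65
position: [0.6508, 0.1085, 0.0042]
orientation: [[0.956, 0.294, -0.0], [0.294, -0.956, 0.0], [-0.0, -0.001, -1.0]]
wrist_force: [-0.6, 1.0, 0.4]
finger_gap: 0.0931
finger_force: 0.0
time: 4.45
position: [0.6526, 0.109, 0.0068]
orientation: [[0.956, 0.294, 0.004], [0.294, -0.956, 0.001], [0.005, -0.0, -1.0]]
wrist_force: [0.0, -0.1, 1.1]
finger_gap: 0.0495
finger_force: 30.0
```

```bash
python3 -m creep '[{"xyz":[0,0,-0.01],"dr":[0,0,0]},{"xyz":[0,0,-0.02],"dr":[0,0,0]},{"xyz":[0,0,-0.03],"dr":[0,0,0]},{"xyz":[0,0,-0.03],"dr":[0,0,0]},{"xyz":[0,0,-0.02],"dr":[0,0,0]},{"xyz":[0,0,0],"dr":[0,0,0]}]'
python3 -c "from h import *;move(.460,.158,.115,4)"
```

```text
time: 5.05
position: [0.654, 0.1091, 0.12]
orientation: [[0.956, 0.294, 0.01], [0.294, -0.956, 0.003], [0.011, 0.001, -1.0]]
wrist_force: [0.6, 0.3, -3.6]
finger_gap: 0.0495
finger_force: 30.0
pos [0.654  0.1091 0.12  ] yawy -72.9
first-shift [-0.1711 -0.1037  0.0031] dr [ 0.0025 -0.0027 -0.4273] rows>= 4.002577770613115 8.954584135100543
```

```bash
python3 -m creep '[{"xyz":[-0.01,-0.006,0],"dr":[0,0,0]},{"xyz":[-0.02,-0.012,0],"dr":[0,0,0]},{"xyz":[-0.025,-0.015,0],"dr":[0,0,0]},{"xyz":[-0.025,-0.015,0],"dr":[0,0,0]},{"xyz":[-0.025,-0.015,0],"dr":[0,0,0]},{"xyz":[-0.025,-0.015,0],"dr":[0,0,0]},{"xyz":[-0.021,-0.014,0],"dr":[0,0,0]},{"xyz":[-0.014,-0.008,0],"dr":[0,0,0]},{"xyz":[-0.006,-0.004,0],"dr":[0,0,0]},{"xyz":[0,0,0],"dr":[0.0025,-0.0027,0]}]'
python3 -m creep '[{"xyz":[0,0,0],"dr":[0,0,-0.043]},{"xyz":[0,0,0],"dr":[0,0,-0.043]},{"xyz":[0,0,0],"dr":[0,0,-0.043]},{"xyz":[0,0,0],"dr":[0,0,-0.043]},{"xyz":[0,0,0],"dr":[0,0,-0.043]},{"xyz":[0,0,0],"dr":[0,0,-0.043]},{"xyz":[0,0,0],"dr":[0,0,-0.043]},{"xyz":[0,0,0],"dr":[0,0,-0.043]},{"xyz":[0,0,0],"dr":[0,0,-0.043]},{"xyz":[0,0,0],"dr":[0,0,-0.04]}]'
python3 -m creep '[{"xyz":[0,0,0],"dr":[0,0,0]},{"xyz":[0,0,0],"dr":[0,0,0]}]'
python3 - <<'E'
from h import *;move(.460,.158,.05,4)
f=grab_frame("scene");R=f["color"][110:290,200:440,::-1];cv2.imwrite("pics/s2.png",cv2.resize(R,None,fx=3,fy=3))
E
```

```text
time: 6.05
position: [0.4563, 0.1583, 0.1152]
orientation: [[0.955, 0.296, -0.009], [0.296, -0.955, 0.006], [-0.007, -0.008, -1.0]]
wrist_force: [-0.3, -0.1, -4.4]
finger_gap: 0.0496
finger_force: 30.0
time: 7.05
position: [0.4598, 0.157, 0.1155]
orientation: [[-0.071, 0.997, -0.006], [0.997, 0.071, 0.007], [0.007, -0.005, -1.0]]
wrist_force: [0.3, 0.5, -4.7]
finger_gap: 0.0493
finger_force: 30.0
time: 7.25
position: [0.4591, 0.1572, 0.1156]
orientation: [[-0.064, 0.998, -0.006], [0.998, 0.064, 0.007], [0.007, -0.006, -1.0]]
wrist_force: [0.8, 0.3, -5.6]
finger_gap: 0.0492
finger_force: 30.0
pos [0.4591 0.1572 0.1156] yawy 3.7
first-shift [0.0003 0.0013 0.0656] dr [-0.0018 -0.0022 -0.0018] rows>= 1.3118532162979284 0.07128995253562184
```

View pics/s2.png

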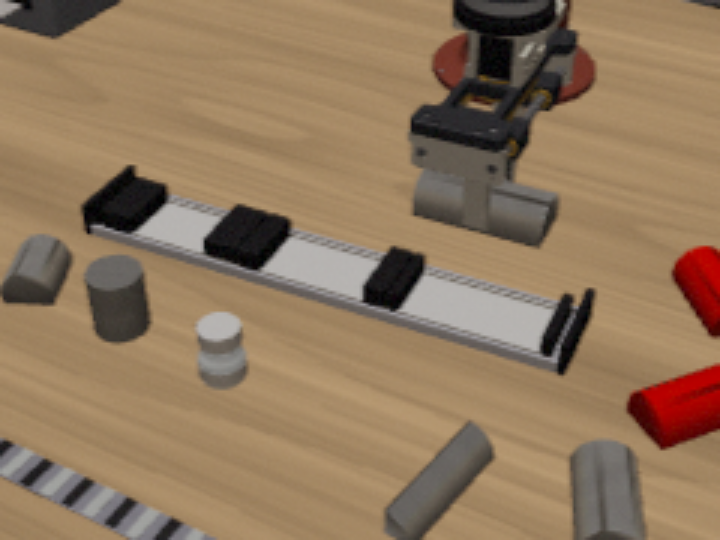

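The core is held level, spanning crop columns 413–558 about its middle, and is above the long bed. I'll lower it.

```bash
python3 -m creep '[{"xyz":[0.0003,0.0013,0.015],"dr":[-0.0018,-0.0022,-0.0018]},{"xyz":[0,0,0.02],"dr":[0,0,0]},{"xyz":[0,0,0.02],"dr":[0,0,0]},{"xyz":[0,0,0.015],"dr":[0,0,0]},{"xyz":[0,0,0.01],"dr":[0,0,0]},{"xyz":[0,0,0],"dr":[0,0,0]},{"xyz":[0,0,0],"dr":[0,0,0]}]'
python3 -c "from h import *;move(.460,.158,.015,4)"
```

```text
time: 8.0
position: [0.4597, 0.1588, 0.0362]
orientation: [[-0.074, 0.997, 0.001], [0.997, 0.074, 0.0], [0.0, 0.001, -1.0]]
wrist_force: [-0.6, -0.4, -4.4]
finger_gap: 0.0492
finger_force: 30.0
pos [0.4597 0.1588 0.0362] yawy 4.2
first-shift [-0.0008  0.0002  0.0212] dr [ 0.0002 -0.      0.0013] rows>= 0.42428367423641344 0.028452916537213113
```

```bash
python3 -m creep '[{"xyz":[0,0,0.008],"dr":[0,0,0]},{"xyz":[0,0,0.006],"dr":[0,0,0]},{"xyz":[0,0,0.004],"dr":[0,0,0]},{"xyz":[0,0,0.002],"dr":[0,0,0]},{"xyz":[0,0,0],"dr":[0,0,0]},{"xyz":[0,0,0],"dr":[0,0,0]}]'
```

```text
time: 8.6
position: [0.4593, 0.1585, 0.016]
orientation: [[-0.074, 0.997, 0.0], [0.997, 0.074, -0.0], [-0.0, 0.0, -1.0]]
wrist_force: [0.8, -0.2, -3.3]
finger_gap: 0.0491
finger_force: 30.0
```

Weight is still on the wrist, so it needs about 1–2 mm more.

```bash
python3 -m creep '[{"xyz":[0,0,0.001],"dr":[0,0,0]},{"xyz":[0,0,0.0005],"dr":[0,0,0]},{"xyz":[0,0,0],"dr":[0,0,0]}]'
```

```text
time: 8.9
position: [0.4594, 0.1585, 0.0148]
orientation: [[-0.074, 0.997, 0.0], [0.997, 0.074, -0.0], [-0.0, 0.0, -1.0]]
wrist_force: [-0.4, 0.4, -0.6]
finger_gap: 0.0494
finger_force: 30.0
```

```bash
python3 -m creep '[{"xyz":[0,0,0],"dr":[0,0,0]},{"xyz":[0,0,0],"dr":[0,0,0]},{"xyz":[0,0,0],"dr":[0,0,0]},{"xyz":[0,0,0],"dr":[0,0,0]},{"xyz":[0,0,0],"dr":[0,0,0]}]' 1
python3 -m creep '[{"xyz":[0,0,-0.01],"dr":[0,0,0]},{"xyz":[0,0,-0.03],"dr":[0,0,0]},{"xyz":[0,0,-0.035],"dr":[0,0,0]},{"xyz":[0,0,-0.03],"dr":[0,0,0]},{"xyz":[0,0,0],"dr":[0,0,0]}]'
python3 -c "from h import *;move(.6215,.3294,.12,112.7)"
```

```text
time: 9.4
position: [0.4593, 0.1585, 0.0145]
orientation: [[-0.074, 0.997, 0.0], [0.997, 0.074, -0.0], [-0.0, 0.0, -1.0]]
wrist_force: [-0.5, -0.0, -0.4]
finger_gap: 0.0848
finger_force: 0.0
time: 9.9
position: [0.4618, 0.1598, 0.1236]
orientation: [[-0.074, 0.997, 0.008], [0.997, 0.074, 0.003], [0.003, 0.008, -1.0]]
wrist_force: [0.4, 0.5, 0.1]
finger_gap: 0.0929
finger_force: 0.0
pos [0.4618 0.1598 0.1236] yawy 4.3
first-shift [0.1572 0.1719 0.0054] dr [ 0.0018 -0.0024  0.3975] rows>= 4.659980522037781 8.33021806874169
```

```bash
python3 -m creep '[{"xyz":[0.011,0.012,0],"dr":[0,0,0]},{"xyz":[0.022,0.025,0],"dr":[0,0,0]},{"xyz":[0.025,0.027,0],"dr":[0,0,0]},{"xyz":[0.025,0.027,0],"dr":[0,0,0]},{"xyz":[0.025,0.027,0],"dr":[0,0,0]},{"xyz":[0.025,0.027,0],"dr":[0,0,0]},{"xyz":[0.017,0.019,0],"dr":[0,0,0]},{"xyz":[0.007,0.008,0],"dr":[0,0,0]},{"xyz":[0,0,0],"dr":[0,0,0]}]'
python3 -m creep '[{"xyz":[0,0,0],"dr":[0,0,0.04]},{"xyz":[0,0,0],"dr":[0,0,0.04]},{"xyz":[0,0,0],"dr":[0,0,0.04]},{"xyz":[0,0,0],"dr":[0,0,0.04]},{"xyz":[0,0,0],"dr":[0,0,0.04]},{"xyz":[0,0,0],"dr":[0,0,0.04]},{"xyz":[0,0,0],"dr":[0,0,0.04]},{"xyz":[0,0,0],"dr":[0,0,0.04]},{"xyz":[0,0,0],"dr":[0,0,0.04]},{"xyz":[0,0,0],"dr":[0,0,0.037]}]'
python3 - <<'E'
from h import *;move(.6215,.3294,.12,112.7)
f=grab_frame("top");R=f["color"][125:245,205:465,::-1];cv2.imwrite("pics/s3.png",cv2.resize(R,None,fx=3,fy=3,interpolation=cv2.INTER_CUBIC))
E
```

```text
time: 10.8
position: [0.6188, 0.329, 0.1181]
orientation: [[-0.076, 0.997, -0.002], [0.997, 0.076, 0.0], [0.0, -0.001, -1.0]]
wrist_force: [-0.2, 0.3, 0.7]
finger_gap: 0.093
finger_force: 0.0
time: 11.8
position: [0.6181, 0.3265, 0.119]
orientation: [[0.924, 0.382, -0.002], [0.382, -0.924, -0.001], [-0.002, 0.001, -1.0]]
wrist_force: [0.2, 0.0, 0.4]
finger_gap: 0.0929
finger_force: 0.0
pos [0.6181 0.3265 0.119 ] yawy -67.5
first-shift [ 0.0042 -0.0014 -0.001 ] dr [ 0.0002  0.0007 -0.0012] rows>= 0.09136598149632466 0.03027470897126133
```

View pics/s3.png

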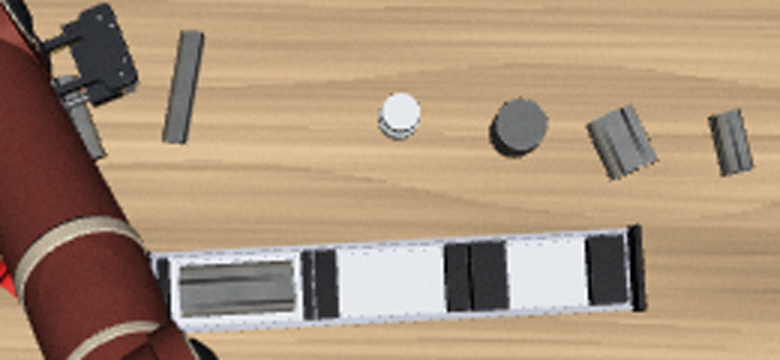

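The long core lies centred in its bed at crop (238,288). The gripper is above the mid core at the left edge, so I'll descend on it.

```bash
python3 -m creep '[{"xyz":[0.004,-0.0014,0.01],"dr":[0,0,-0.001]},{"xyz":[0,0,0.025],"dr":[0,0,0]},{"xyz":[0,0,0.025],"dr":[0,0,0]},{"xyz":[0,0,0.02],"dr":[0,0,0]},{"xyz":[0,0,0],"dr":[0,0,0]},{"xyz":[0,0,0],"dr":[0,0,0]}]'
python3 -c "from h import *;move(.6215,.3294,.005,112.7)"
```

```text
time: 12.45
position: [0.622, 0.3304, 0.0388]
orientation: [[0.92, 0.392, -0.001], [0.392, -0.92, -0.0], [-0.001, -0.0, -1.0]]
wrist_force: [-0.2, 0.1, -0.4]
finger_gap: 0.0933
finger_force: 0.0
pos [0.622  0.3304 0.0388] yawy -67.0
first-shift [-0.0008  0.0007  0.0338] dr [-0.      0.0004  0.0019] rows>= 0.676777993958421 0.041697687110955096
```

```bash
python3 -m creep '[{"xyz":[-0.0008,0.0007,0.012],"dr":[0,0,0.001]},{"xyz":[0,0,0.012],"dr":[0,0,0]},{"xyz":[0,0,0.0085],"dr":[0,0,0]},{"xyz":[0,0,0],"dr":[0,0,0]},{"xyz":[0,0,0],"dr":[0,0,0]}]'
python3 -m creep '[{"xyz":[0,0,0],"dr":[0,0,0]},{"xyz":[0,0,0],"dr":[0,0,0]},{"xyz":[0,0,0],"dr":[0,0,0]},{"xyz":[0,0,0],"dr":[0,0,0]},{"xyz":[0,0,0],"dr":[0,0,0]},{"xyz":[0,0,0],"dr":[0,0,0]},{"xyz":[0,0,0],"dr":[0,0,0]},{"xyz":[0,0,0],"dr":[0,0,0]}]' 0
python3 -m creep '[{"xyz":[0,0,-0.01],"dr":[0,0,0]},{"xyz":[0,0,-0.02],"dr":[0,0,0]},{"xyz":[0,0,-0.03],"dr":[0,0,0]},{"xyz":[0,0,-0.03],"dr":[0,0,0]},{"xyz":[0,0,-0.02],"dr":[0,0,0]},{"xyz":[0,0,0],"dr":[0,0,0]}]'
python3 -c "from h import *;move(.4704,.006,.115,4)"
```

```text
time: 12.95
position: [0.6217, 0.3297, 0.0066]
orientation: [[0.922, 0.388, -0.0], [0.388, -0.922, -0.0], [-0.001, 0.0, -1.0]]
wrist_force: [0.4, 1.1, 0.7]
finger_gap: 0.0926
finger_force: 0.0
time: 13.75
position: [0.6218, 0.3297, 0.0069]
orientation: [[0.922, 0.388, -0.0], [0.388, -0.922, -0.0], [-0.0, 0.0, -1.0]]
wrist_force: [-0.1, -0.2, 0.5]
finger_gap: 0.0492
finger_force: 30.0
time: 14.35
position: [0.6238, 0.3309, 0.1209]
orientation: [[0.922, 0.388, 0.006], [0.388, -0.922, 0.004], [0.007, -0.001, -1.0]]
wrist_force: [1.0, -0.1, -2.0]
finger_gap: 0.0498
finger_force: 30.0
pos [0.6238 0.3309 0.1209] yawy -67.2
first-shift [-0.2673  0.2401  0.0037] dr [ 0.0012 -0.0022 -0.3956] rows>= 7.186071911646185 8.288781340907553
```

```bash
python3 -m creep '[{"xyz":[-0.014,0.0125,0],"dr":[0,0,0]},{"xyz":[-0.03,0.027,0],"dr":[0,0,0]},{"xyz":[-0.034,0.0305,0],"dr":[0,0,0]},{"xyz":[-0.034,0.0305,0],"dr":[0,0,0]},{"xyz":[-0.034,0.0305,0],"dr":[0,0,0]},{"xyz":[-0.034,0.0305,0],"dr":[0,0,0]},{"xyz":[-0.034,0.0305,0],"dr":[0,0,0]},{"xyz":[-0.03,0.027,0],"dr":[0,0,0]},{"xyz":[-0.016,0.0145,0],"dr":[0,0,0]},{"xyz":[-0.0073,0.0066,0],"dr":[0.0012,-0.0022,0]}]'
python3 -m creep '[{"xyz":[0,0,0],"dr":[0,0,-0.04]},{"xyz":[0,0,0],"dr":[0,0,-0.04]},{"xyz":[0,0,0],"dr":[0,0,-0.04]},{"xyz":[0,0,0],"dr":[0,0,-0.04]},{"xyz":[0,0,0],"dr":[0,0,-0.04]},{"xyz":[0,0,0],"dr":[0,0,-0.04]},{"xyz":[0,0,0],"dr":[0,0,-0.04]},{"xyz":[0,0,0],"dr":[0,0,-0.04]},{"xyz":[0,0,0],"dr":[0,0,-0.04]},{"xyz":[0,0,0],"dr":[0,0,-0.036]}]'
python3 -m creep '[{"xyz":[0,0,0],"dr":[0,0,0]},{"xyz":[0,0,0],"dr":[0,0,0]}]'
python3 - <<'E'
from h import *;move(.4704,.006,.035,4)
f=grab_frame("scene");R=f["color"][110:290,200:440,::-1];cv2.imwrite("pics/s4.png",cv2.resize(R,None,fx=3,fy=3))
E
```

```text
time: 15.35
position: [0.4658, 0.0019, 0.116]
orientation: [[0.923, 0.384, -0.012], [0.384, -0.923, -0.001], [-0.012, -0.004, -1.0]]
wrist_force: [-0.4, 1.7, -2.8]
finger_gap: 0.0492
finger_force: 30.0
time: 16.35
position: [0.4687, 0.006, 0.1164]
orientation: [[-0.078, 0.997, -0.009], [0.997, 0.078, 0.002], [0.003, -0.008, -1.0]]
wrist_force: [0.1, 0.1, -2.8]
finger_gap: 0.0494
finger_force: 30.0
time: 16.55
position: [0.4686, 0.0055, 0.1166]
orientation: [[-0.07, 0.998, -0.008], [0.998, 0.07, 0.002], [0.002, -0.008, -1.0]]
wrist_force: [-0.4, 0.0, -3.1]
finger_gap: 0.0494
finger_force: 30.0
pos [0.4686 0.0055 0.1166] yawy 4.0
first-shift [0.0002 0.0025 0.0816] dr [-0.0026 -0.0007 -0.    ] rows>= 1.6322968299987828 0.0573420109205321
```

View pics/s4.png

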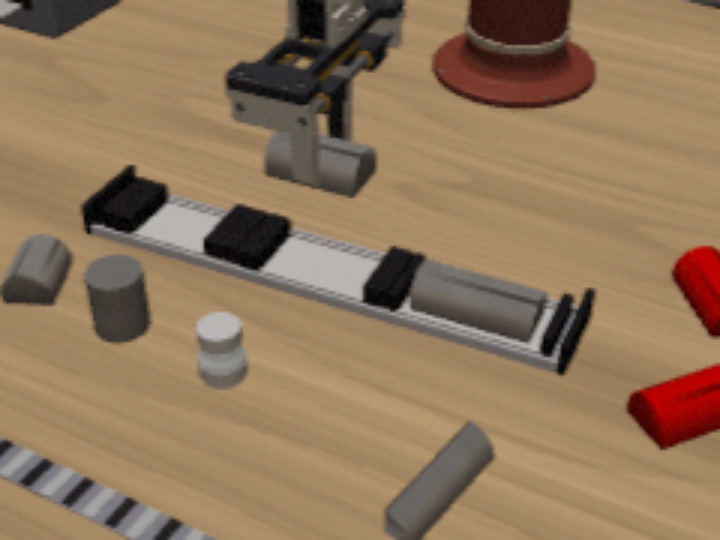

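The long core is well placed. The mid core, at crop (265–375), looks slightly off-centre to the finger at 305, so I'll measure the offset from its visible ends.

Run:
```python
from h import *
f=grab_frame("scene");im=f["color"][145:180,280:335,::-1];cv2.imwrite("pics/s5.png",cv2.resize(im,None,fx=14,fy=14,interpolation=cv2.INTER_CUBIC))
print(cast(f,[[289.3,169.3],[317.3,174.3]],.115), cast(f,[[289,155],[325,161]],.12))
```

```text
[[ 0.50319596 -0.02907435  0.115     ]
 [ 0.48833702  0.04566157  0.115     ]] [[ 0.44963755 -0.06398567  0.12      ]
 [ 0.42937009  0.03621218  0.12      ]]
```

View pics/s5.png

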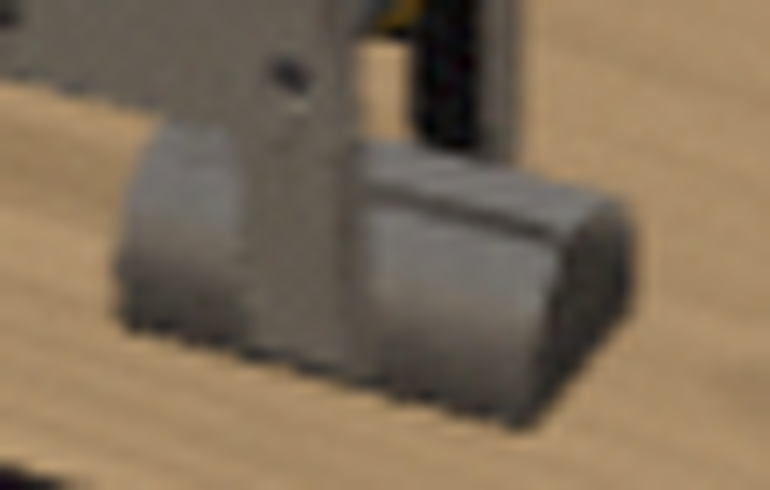

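The cast ends put the core centre at y ≈ 0.006, which is the bed centre, so I'll lower it.

```bash
python3 -m creep '[{"xyz":[0.0002,0.0025,0.015],"dr":[-0.0026,-0.0007,0]},{"xyz":[0,0,0.02],"dr":[0,0,0]},{"xyz":[0,0,0.02],"dr":[0,0,0]},{"xyz":[0,0,0.015],"dr":[0,0,0]},{"xyz":[0,0,0.01],"dr":[0,0,0]},{"xyz":[0,0,0],"dr":[0,0,0]},{"xyz":[0,0,0],"dr":[0,0,0]}]'
python3 -c "from h import *;move(.4704,.006,.015,4)"
```

```text
time: 17.35
position: [0.4713, 0.0053, 0.0372]
orientation: [[-0.071, 0.997, 0.001], [0.997, 0.071, -0.001], [-0.001, 0.001, -1.0]]
wrist_force: [-0.8, 1.1, -3.6]
finger_gap: 0.0493
finger_force: 30.0
pos [0.4713 0.0053 0.0372] yawy 4.1
first-shift [ 0.0007 -0.0008  0.0222] dr [0.0003 0.0003 0.0005] rows>= 0.44421832418917867 0.01313161740362325
```

```bash
python3 -m creep '[{"xyz":[0,0,0.008],"dr":[0,0,0]},{"xyz":[0,0,0.006],"dr":[0,0,0]},{"xyz":[0,0,0.004],"dr":[0,0,0]},{"xyz":[0,0,0.002],"dr":[0,0,0]},{"xyz":[0,0,0.001],"dr":[0,0,0]},{"xyz":[0,0,0],"dr":[0,0,0]},{"xyz":[0,0,0],"dr":[0,0,0]}]'
```

```text
time: 18.05
position: [0.471, 0.0051, 0.016]
orientation: [[-0.071, 0.997, 0.001], [0.997, 0.071, -0.001], [-0.001, 0.001, -1.0]]
wrist_force: [0.3, -0.3, -3.9]
finger_gap: 0.0492
finger_force: 30.0
```

```bash
python3 -m creep '[{"xyz":[0,0,0.001],"dr":[0,0,0]},{"xyz":[0,0,0.0005],"dr":[0,0,0]},{"xyz":[0,0,0],"dr":[0,0,0]}]'
```

```text
time: 18.35
position: [0.471, 0.0051, 0.0148]
orientation: [[-0.071, 0.997, 0.001], [0.997, 0.071, -0.001], [-0.001, 0.001, -1.0]]
wrist_force: [-0.2, 0.0, 2.3]
finger_gap: 0.0495
finger_force: 30.0
```

Touching the bed; I'll release, lift, and compute the move to the short core.

```bash
python3 -m creep '[{"xyz":[0,0,0],"dr":[0,0,0]},{"xyz":[0,0,0],"dr":[0,0,0]},{"xyz":[0,0,0],"dr":[0,0,0]},{"xyz":[0,0,0],"dr":[0,0,0]},{"xyz":[0,0,0],"dr":[0,0,0]}]' 1
python3 -m creep '[{"xyz":[0,0,-0.01],"dr":[0,0,0]},{"xyz":[0,0,-0.03],"dr":[0,0,0]},{"xyz":[0,0,-0.035],"dr":[0,0,0]},{"xyz":[0,0,-0.035],"dr":[0,0,0]},{"xyz":[0,0,0],"dr":[0,0,0]}]'
python3 -c "from h import *;move(.6115,-.217,.12,115)"
```

```text
time: 18.85
position: [0.4709, 0.0051, 0.0144]
orientation: [[-0.071, 0.997, 0.0], [0.997, 0.071, -0.001], [-0.001, 0.0, -1.0]]
wrist_force: [0.1, -0.2, -0.0]
finger_gap: 0.0845
finger_force: 0.0
time: 19.35
position: [0.4738, 0.0058, 0.1289]
orientation: [[-0.071, 0.997, 0.01], [0.997, 0.071, -0.0], [-0.001, 0.01, -1.0]]
wrist_force: [0.5, -0.6, -0.1]
finger_gap: 0.0932
finger_force: 0.0
pos [0.4738 0.0058 0.1289] yawy 4.1
first-shift [-0.232   0.1214  0.0103] dr [ 0.003  -0.0016  0.3837] rows>= 5.24108381926856 8.04126065707928
```

```bash
python3 -m creep '[{"xyz":[-0.016,0.0085,0],"dr":[0,0,0]},{"xyz":[-0.032,0.017,0],"dr":[0,0,0]},{"xyz":[-0.036,0.019,0],"dr":[0,0,0]},{"xyz":[-0.036,0.019,0],"dr":[0,0,0]},{"xyz":[-0.036,0.019,0],"dr":[0,0,0]},{"xyz":[-0.036,0.019,0],"dr":[0,0,0]},{"xyz":[-0.026,0.013,0],"dr":[0,0,0]},{"xyz":[-0.014,0.007,0],"dr":[0.003,-0.0016,0]},{"xyz":[0,0,0],"dr":[0,0,0]}]'
python3 -m creep '[{"xyz":[0,0,0],"dr":[0,0,0.038]},{"xyz":[0,0,0],"dr":[0,0,0.038]},{"xyz":[0,0,0],"dr":[0,0,0.038]},{"xyz":[0,0,0],"dr":[0,0,0.038]},{"xyz":[0,0,0],"dr":[0,0,0.038]},{"xyz":[0,0,0],"dr":[0,0,0.038]},{"xyz":[0,0,0],"dr":[0,0,0.038]},{"xyz":[0,0,0],"dr":[0,0,0.038]},{"xyz":[0,0,0],"dr":[0,0,0.038]},{"xyz":[0,0,0],"dr":[0,0,0.041]}]'
python3 -c "from h import *;move(.6115,-.217,.045,115)"
```

```text
time: 20.25
position: [0.6085, -0.2204, 0.1235]
orientation: [[-0.067, 0.998, -0.009], [0.998, 0.067, -0.008], [-0.007, -0.01, -1.0]]
wrist_force: [0.4, 0.1, -0.6]
finger_gap: 0.0932
finger_force: 0.0
time: 21.25
position: [0.6075, -0.2154, 0.1244]
orientation: [[0.907, 0.422, -0.01], [0.422, -0.907, -0.005], [-0.011, 0.0, -1.0]]
wrist_force: [0.5, 0.0, 0.1]
finger_gap: 0.093
finger_force: 0.0
pos [ 0.6075 -0.2154  0.1244] yawy -65.0
first-shift [0.0038 0.0031 0.0794] dr [ 0.      0.0036 -0.0002] rows>= 1.5902626693792155 0.07519128087622871
```

```bash
python3 -m creep '[{"xyz":[0.0038,0.0031,0.015],"dr":[0,0.0036,0]},{"xyz":[0,0,0.025],"dr":[0,0,0]},{"xyz":[0,0,0.025],"dr":[0,0,0]},{"xyz":[0,0,0.015],"dr":[0,0,0]},{"xyz":[0,0,0],"dr":[0,0,0]},{"xyz":[0,0,0],"dr":[0,0,0]}]'
python3 - <<'E'
from h import *;move(.6115,-.217,.0055,115)
f=grab_frame("scene");R=f["color"][130:270,130:330,::-1];cv2.imwrite("pics/s6.png",cv2.resize(R,None,fx=3.5,fy=3.5))
E
```

```text
time: 21.85
position: [0.6135, -0.2183, 0.0451]
orientation: [[0.905, 0.426, 0.002], [0.426, -0.905, -0.001], [0.001, 0.002, -1.0]]
wrist_force: [0.8, -0.4, -0.2]
finger_gap: 0.093
finger_force: 0.0
pos [ 0.6135 -0.2183  0.0451] yawy -64.8
first-shift [-0.0013 -0.0021  0.0396] dr [ 0.0007 -0.0004  0.001 ] rows>= 0.792847341098087 0.02670968170757097
```

View pics/s6.png

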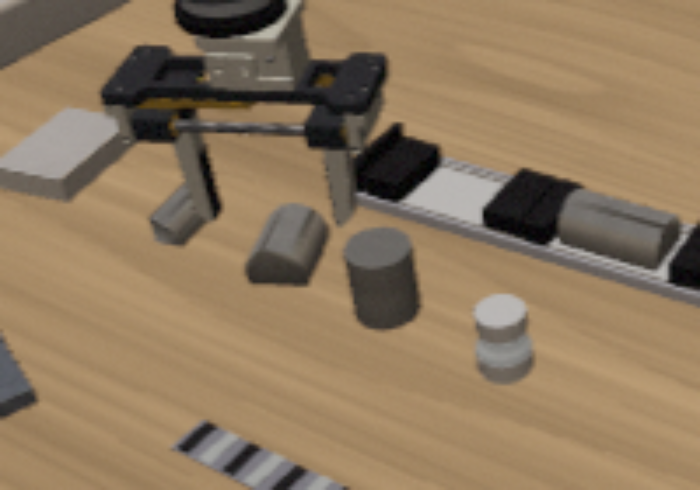

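The fingers at crop (210,215) and (345,220) straddle the short core, with the quarter at (178,217) and the round core at (382,280) nearby. I'll narrow the opening a little for clearance, then descend and grip.

```bash
python3 -m creep '[{"xyz":[-0.0013,-0.002,0],"dr":[0,0,0]},{"xyz":[0,0,0],"dr":[0,0,0]},{"xyz":[0,0,0.012],"dr":[0,0,0]},{"xyz":[0,0,0.014],"dr":[0,0,0]},{"xyz":[0,0,0.012],"dr":[0,0,0]},{"xyz":[0,0,0],"dr":[0,0,0]},{"xyz":[0,0,0],"dr":[0,0,0]}]' 0.8
python3 -m creep '[{"xyz":[0,0,0],"dr":[0,0,0]},{"xyz":[0,0,0],"dr":[0,0,0]},{"xyz":[0,0,0],"dr":[0,0,0]},{"xyz":[0,0,0],"dr":[0,0,0]},{"xyz":[0,0,0],"dr":[0,0,0]},{"xyz":[0,0,0],"dr":[0,0,0]},{"xyz":[0,0,0],"dr":[0,0,0]}]' 0
python3 -m creep '[{"xyz":[0,0,-0.01],"dr":[0,0,0]},{"xyz":[0,0,-0.02],"dr":[0,0,0]},{"xyz":[0,0,-0.03],"dr":[0,0,0]},{"xyz":[0,0,-0.03],"dr":[0,0,0]},{"xyz":[0,0,-0.02],"dr":[0,0,0]},{"xyz":[0,0,0],"dr":[0,0,0]}]'
python3 -c "from h import *;move(.4813,-.1465,.115,4)"
```

```text
time: 22.6
position: [0.6109, -0.2176, 0.0056]
orientation: [[0.905, 0.425, 0.0], [0.425, -0.905, -0.001], [-0.001, 0.001, -1.0]]
wrist_force: [0.2, -0.4, 0.4]
finger_gap: 0.0743
finger_force: 0.0
time: 23.3
position: [0.6117, -0.2181, 0.0071]
orientation: [[0.905, 0.425, 0.002], [0.425, -0.905, -0.002], [0.001, 0.003, -1.0]]
wrist_force: [-0.0, 0.3, 2.1]
finger_gap: 0.0494
finger_force: 30.0
time: 23.9
position: [0.613, -0.2178, 0.1199]
orientation: [[0.905, 0.425, 0.007], [0.425, -0.905, -0.003], [0.005, 0.006, -1.0]]
wrist_force: [0.1, 0.4, -2.1]
finger_gap: 0.0493
finger_force: 30.0
pos [ 0.613  -0.2178  0.1199] yawy -64.8
first-shift [-0.0889 -0.1205  0.0037] dr [ 2.700e-03 -3.000e-04 -3.825e-01] rows>= 2.996604539949728 8.014968492092002
```

```bash
python3 -m creep '[{"xyz":[-0.008,-0.011,0],"dr":[0,0,0]},{"xyz":[-0.015,-0.02,0],"dr":[0,0,0]},{"xyz":[-0.018,-0.025,0],"dr":[0,0,0]},{"xyz":[-0.018,-0.025,0],"dr":[0,0,0]},{"xyz":[-0.016,-0.021,0],"dr":[0,0,0]},{"xyz":[-0.009,-0.012,0],"dr":[0,0,0]},{"xyz":[-0.005,-0.0065,0],"dr":[0.0027,0,0]},{"xyz":[0,0,0],"dr":[0,0,0]}]'
python3 -m creep '[{"xyz":[0,0,0],"dr":[0,0,-0.038]},{"xyz":[0,0,0],"dr":[0,0,-0.038]},{"xyz":[0,0,0],"dr":[0,0,-0.038]},{"xyz":[0,0,0],"dr":[0,0,-0.038]},{"xyz":[0,0,0],"dr":[0,0,-0.038]},{"xyz":[0,0,0],"dr":[0,0,-0.038]},{"xyz":[0,0,0],"dr":[0,0,-0.038]},{"xyz":[0,0,0],"dr":[0,0,-0.038]},{"xyz":[0,0,0],"dr":[0,0,-0.038]},{"xyz":[0,0,0],"dr":[0,0,-0.04]}]'
python3 -m creep '[{"xyz":[0,0,0],"dr":[0,0,0]},{"xyz":[0,0,0],"dr":[0,0,0]}]'
python3 - <<'E'
from h import *;move(.4813,-.146,.035,4)
f=grab_frame("scene");R=f["color"][110:200,180:310,::-1];cv2.imwrite("pics/s7.png",cv2.resize(R,None,fx=6,fy=6,interpolation=cv2.INTER_CUBIC))
E
```

```text
time: 24.7
position: [0.478, -0.1461, 0.1156]
orientation: [[0.905, 0.425, -0.005], [0.425, -0.905, 0.007], [-0.001, -0.008, -1.0]]
wrist_force: [-0.3, -0.6, -1.7]
finger_gap: 0.0492
finger_force: 30.0
time: 25.7
position: [0.4804, -0.1472, 0.1159]
orientation: [[-0.072, 0.997, -0.001], [0.997, 0.072, 0.006], [0.006, -0.001, -1.0]]
wrist_force: [-0.7, -0.2, -2.7]
finger_gap: 0.049
finger_force: 30.0
time: 25.9
position: [0.4799, -0.147, 0.1159]
orientation: [[-0.064, 0.998, -0.002], [0.998, 0.064, 0.006], [0.006, -0.001, -1.0]]
wrist_force: [0.2, 0.6, -2.5]
finger_gap: 0.0496
finger_force: 30.0
pos [ 0.4799 -0.147   0.1159] yawy 3.7
first-shift [0.0003 0.0016 0.0809] dr [-0.0004 -0.002  -0.0018] rows>= 1.6191011099299095 0.05713492652930527
```

View pics/s7.png

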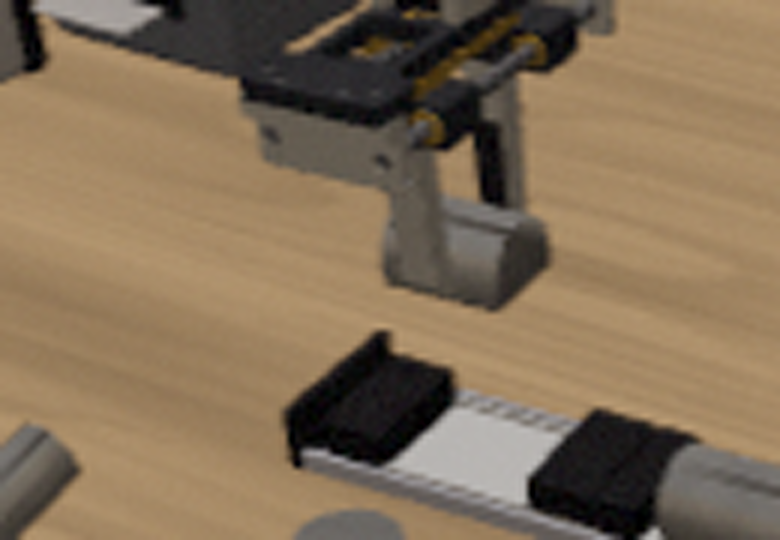

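The short core is held level; its front bottom edge runs from crop (388,278) to (495,308). I'll cast those points.

```bash
python3 -c "
from h import *
f=grab_frame('scene');p=cast(f,[[244.7,156.3],[262.5,161.3]],.109);print(p,p.mean(0))
q=cast(f,[[180+388/6,110+462/6],[180+530/6,110+500/6]],.011);print(q,q.mean(0))"
```

```text
[[ 0.49960598 -0.17756274  0.109     ]
 [ 0.49711434 -0.11916316  0.109     ]] [ 0.49836016 -0.14836295  0.109     ]
[[ 0.51233099 -0.18279753  0.011     ]
 [ 0.50432948 -0.10478109  0.011     ]] [ 0.50833024 -0.14378931  0.011     ]
```

Shift about 3.5 mm in +y (tool x), then lower.

```bash
python3 -m creep '[{"xyz":[0.0035,0.0016,0.015],"dr":[0,-0.002,-0.0018]},{"xyz":[0,0,0.02],"dr":[0,0,0]},{"xyz":[0,0,0.02],"dr":[0,0,0]},{"xyz":[0,0,0.015],"dr":[0,0,0]},{"xyz":[0,0,0.01],"dr":[0,0,0]},{"xyz":[0,0,0],"dr":[0,0,0]},{"xyz":[0,0,0],"dr":[0,0,0]}]'
python3 -c "from h import *;move(.4813,-.143,.015,4)"
```

```text
time: 26.7
position: [0.4811, -0.1426, 0.0366]
orientation: [[-0.074, 0.997, -0.001], [0.997, 0.074, -0.001], [-0.001, -0.001, -1.0]]
wrist_force: [-0.3, 0.7, -1.9]
finger_gap: 0.0492
finger_force: 30.0
pos [ 0.4811 -0.1426  0.0366] yawy 4.2
first-shift [-0.0004  0.0002  0.0216] dr [-0.0003  0.0002  0.0012] rows>= 0.4329631262230696 0.026943742766707524
```

```bash
python3 -m creep '[{"xyz":[0,0,0.008],"dr":[0,0,0]},{"xyz":[0,0,0.006],"dr":[0,0,0]},{"xyz":[0,0,0.004],"dr":[0,0,0]},{"xyz":[0,0,0.002],"dr":[0,0,0]},{"xyz":[0,0,0.001],"dr":[0,0,0]},{"xyz":[0,0,0.0007],"dr":[0,0,0]},{"xyz":[0,0,0],"dr":[0,0,0]},{"xyz":[0,0,0],"dr":[0,0,0]}]'
```

```text
time: 27.5
position: [0.4804, -0.1427, 0.0151]
orientation: [[-0.074, 0.997, -0.002], [0.997, 0.074, -0.001], [-0.001, -0.002, -1.0]]
wrist_force: [-2.6, 0.3, 3.8]
finger_gap: 0.0492
finger_force: 30.0
```

In contact; I'll release, lift and check from above.

```bash
python3 -m creep '[{"xyz":[0,0,0],"dr":[0,0,0]},{"xyz":[0,0,0],"dr":[0,0,0]},{"xyz":[0,0,0],"dr":[0,0,0]},{"xyz":[0,0,0],"dr":[0,0,0]},{"xyz":[0,0,0],"dr":[0,0,0]}]' 1
python3 -m creep '[{"xyz":[0,0,-0.01],"dr":[0,0,0]},{"xyz":[0,0,-0.03],"dr":[0,0,0]},{"xyz":[0,0,-0.035],"dr":[0,0,0]},{"xyz":[0,0,-0.035],"dr":[0,0,0]},{"xyz":[-0.03,0,0],"dr":[0,0,0]},{"xyz":[-0.04,0,0],"dr":[0,0,0]},{"xyz":[-0.04,0,0],"dr":[0,0,0]},{"xyz":[-0.04,0,0],"dr":[0,0,0]},{"xyz":[-0.03,0,0],"dr":[0,0,0]},{"xyz":[0,0,0],"dr":[0,0,0]}]'
python3 - <<'E'
from h import *
a=grab_frame("top")["color"][125:245,200:470,::-1];b=grab_frame("scene")["color"][150:260,200:420,::-1]
cv2.imwrite("pics/end.png",np.vstack([cv2.resize(a,(700,311),interpolation=cv2.INTER_CUBIC),cv2.resize(b,(700,280),interpolation=cv2.INTER_CUBIC)]))
E
```

```text
time: 28.0
position: [0.4807, -0.1427, 0.0146]
orientation: [[-0.074, 0.997, -0.001], [0.997, 0.074, -0.0], [-0.0, -0.001, -1.0]]
wrist_force: [-0.1, -0.2, 0.1]
finger_gap: 0.0848
finger_force: 0.0
time: 29.0
position: [0.4926, -0.3286, 0.1246]
orientation: [[-0.065, 0.998, -0.002], [0.998, 0.065, -0.004], [-0.004, -0.002, -1.0]]
wrist_force: [0.3, 0.2, -0.1]
finger_gap: 0.093
finger_force: 0.0
```

View pics/end.png

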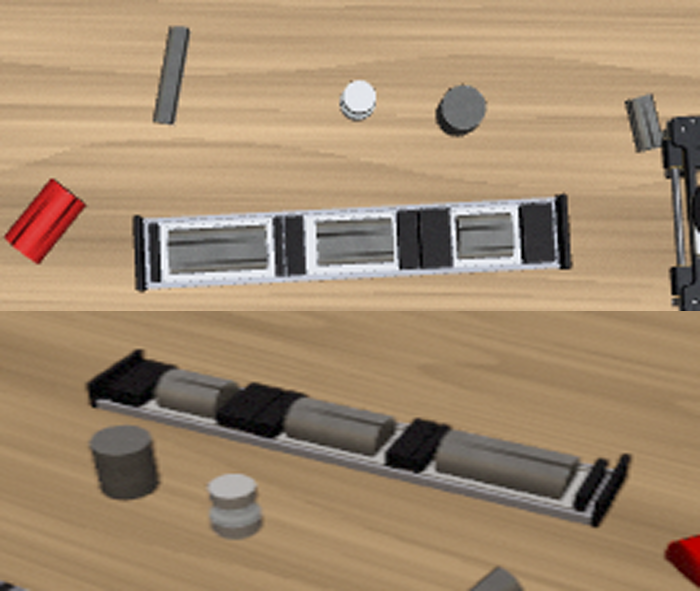

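All three slabs lie flat in their own beds, at picture (218,249), (355,241) and (485,236). The quarters, round core and jar have not moved, and the arm is clear.

```bash
python3 -c "
from workcell import env
print(env.job_done())"
```

```text
the job is handed in; nothing more can be done
None
```

The job is handed in at about 29 s: the final pictures show all three slabbed cores lying flat in their matching beds, with the quarters, round core and jar left where they were.

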